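Check a lead screw's thread with the coarse pitch comb

TASK

Take the taller, coarse-toothed steel comb leaf out of the wooden rack, holding it by the middle, lower it teeth down between the guide pins onto the lead screw in the fixture, and work it gently along the screw until its teeth drop fully into the thread, then let go. Then check that it sits flat: with the fingers off it and closed, press down lightly (about 5 N) on its top edge near the end at the screw's hex head, then near the other end, and leave it seated upright in the thread. Feel your way, never bearing on the screw with more than 40 N, and leave the fine leaf in its slot and the white cup as they are.

Things in the scene. Friction and masses are not known exactly. Their poses are not given: they have to be found in the camera images.
- fixture: Inspection fixture, fixed: dark steel base 250 x 90 x 12 mm carrying a steel lead screw in two V-blocks. Origin: centre of the base's underside, on the table. x axis: along the screw towards its hex head; z up. A leaf resting on the thread's crests has its centre 98 mm above this origin; fully seated in the grooves, 92 mm above it.
- screw_mid (a point): Point on the screw's axis, 45 mm above the fixture's origin. Thread: pitch 12 mm, 44 mm over the crests, 32 mm at the groove bottoms; crests 6 mm wide, grooves 6 mm at the mouth, 3.6 mm at the bottom. The screw was laid in at random along its axis: where crests and grooves lie (within half a pitch) is NOT measured and must be felt or seen. It does not shift when pushed.
- slot_mid (a point): Middle of the guide slot, 90 mm above the fixture's origin. Two pairs of round-ended level pins (12 mm thick) at x = -37 and +37 mm of the fixture leave a slot 12 mm wide over the screw axis, in which the leaf stands and can slide. Their uprights are 36 mm either side of the axis, 98 mm high. 62 mm between the pairs are free for the fingers.
- head_mid (a point): Middle of the dark hex head at the screw's +x end (within 6 mm along the axis), 58 mm across corners, 18 mm long; marks the end of the screw to be pressed first.
- leaf_center (a point): Coarse comb leaf: plain steel plate 100 (x) x 8 (y) x 62 mm (z up), 0.1 to 0.2 kg; seven teeth at 12 mm pitch along the lower edge, one under the middle, 6.6 mm long, 2.4 mm wide at the tip, 3.4 at the root; one dark hole. The point is its centre, 31 mm above the tooth tips and 31 mm below the top edge. It stands teeth down in one of the rack's slots.
- leaf_end1 (a point): Point on one end of the coarse leaf (its +x end), at half height, 50 mm from the centre.
- leaf_end2 (a point): Point on the other end of the coarse leaf (its -x end), at half height, 50 mm from the centre.
- fineleaf_center (a point): The fine comb leaf, not to be used: a lower steel plate (100 x 8 x 46 mm high) with thirteen smaller teeth, 4 mm long, at 7.5 mm pitch, and two dark holes; it stands in the other slot of the rack, 80 mm beside the coarse one. The point is its centre. Which slot holds which leaf changes.
- rack: Plywood leaf rack, fixed: base 130 x 150 x 12 mm with two slots along its x axis, 80 mm apart (y = -40 and +40 mm). Origin: centre of the base's underside. The leaves stand on the base's top (12 mm up) between short plywood walls 14 mm apart at the leaf's two ends only, whose tops are 32 mm above the table.
- cup_center (a point): White mixing cup, 72 mm across the rim, 75 mm high, standing on the bench beyond the fixture; the point is its centre.
There are look-alikes about, which are no part of the job. Leave any blue look-alike of the part that bears leaf_center alone.

How it is judged (in metres and radians):
On the way, in this order (a step that is already met when the one before it is completed fails the run):
1. the coarse leaf stands in the thread with the fingers off it, teeth at the bottom of the grooves, upright and level (z of each of leaf_end1, leaf_end2 in the frame of fixture below 0.0945 m and z of leaf_center in the frame of fixture above 0.088 m and x of leaf_center in the frame of fixture between -0.025 and 0.025 m and y of leaf_center in the frame of fixture between -0.01 and 0.01 m and angle between the x axis of leaf_center and the x axis of fixture, either way round below 0.1 rad and angle between leaf_center's own z axis and vertical below 0.2 rad and contact force between the fingers and leaf below 0.2 N), for 0.2 s.
2. the fingers press (more than 2.5 N) on the seated leaf near its end at the hex head, more than about 20 mm from its middle (z of each of leaf_end1, leaf_end2 in the frame of fixture below 0.0945 m and z of leaf_center in the frame of fixture above 0.088 m and x of leaf_center in the frame of fixture between -0.025 and 0.025 m and y of leaf_center in the frame of fixture between -0.01 and 0.01 m and angle between the x axis of leaf_center and the x axis of fixture, either way round below 0.1 rad and angle between leaf_center's own z axis and vertical below 0.2 rad and contact force between the fingers and leaf above 2.5 N and x of the grasp point in the frame of fixture above 0.018 m and (x of the grasp point in the frame of leaf_center above 0.02 m or x of the grasp point in the frame of leaf_center below -0.02 m)), for 0.1 s.
3. the fingers press (more than 2.5 N) on the seated leaf near its other end (z of each of leaf_end1, leaf_end2 in the frame of fixture below 0.0945 m and z of leaf_center in the frame of fixture above 0.088 m and x of leaf_center in the frame of fixture between -0.025 and 0.025 m and y of leaf_center in the frame of fixture between -0.01 and 0.01 m and angle between the x axis of leaf_center and the x axis of fixture, either way round below 0.1 rad and angle between leaf_center's own z axis and vertical below 0.2 rad and contact force between the fingers and leaf above 2.5 N and x of the grasp point in the frame of fixture below -0.018 m and (x of the grasp point in the frame of leaf_center above 0.02 m or x of the grasp point in the frame of leaf_center below -0.02 m)), for 0.1 s.
At the end, for the whole second after the job is handed in: The coarse leaf stands released and at rest in the screw's thread: both ends of the leaf within 2.5 mm of fully seated height, leaf within 25 mm of the fixture's middle along the screw, within 10 mm of it across, parallel to the screw within 0.1 rad and upright within 0.2 rad (z of each of leaf_end1, leaf_end2 in the frame of fixture below 0.0945 m and z of leaf_center in the frame of fixture above 0.088 m and x of leaf_center in the frame of fixture between -0.025 and 0.025 m and y of leaf_center in the frame of fixture between -0.01 and 0.01 m and angle between the x axis of leaf_center and the x axis of fixture, either way round below 0.1 rad and angle between leaf_center's own z axis and vertical below 0.2 rad and linear speed of leaf below 0.02 m/s and angular speed of leaf below 0.2 rad/s); the robot touches nothing.
It fails at once if the coarse leaf is pressed on the screw or fixture with more than 40 N (contact force between leaf and fixture above 40 N).
It fails at once if the fine leaf is moved more than 15 mm (distance of fineleaf_center from where it was at the start of the episode above 0.015 m).
It fails at once if the cup is moved more than 30 mm (distance of cup_center from where it was at the start of the episode above 0.03 m).
It also fails if it takes over 67 s, if anything falls off the work surface, if the arm or the gripper's body presses on something with over 40 N, if the wrist force passes 120 N, or if a joint passes its speed limit or range.

ROBOT

A 6-joint arm with a two-finger parallel gripper is mounted at the origin on the work surface. World frame = base frame: x ahead of the robot, y to its left, z up, the work surface at z = 0. Lengths are in mm, angles in rad, forces in N, time in s.
With the tool pointing down it reaches from about 300 to 775 mm from the base axis. Payload 14.6 kg.
Tool frame: the origin (TCP) lies at the very end of the fingers, on their centre line; the grasp point (between the pads) lies 19 mm behind it; y points along the fingers, z is the direction in which the jaws open and shut, and the axes are right-handed (so a half turn about y gives the same grasp; the last joint's range is limited). The gripper opens to 94 mm and grips with 3 to 60 N. Pads are 16 mm wide; open, the fingers measure 119 mm over their backs; the gripper's body (75 mm by 177 mm) begins 78 mm behind the grasp point.
Start: joints at [-1.19, 0.3, 1.521, -0, 1.321, -0.067], TCP at [238.133, -495.764, 205.446] pointing down, gripper open.
Joint ranges: [-3.03, 3.03], [-0.79, 2.21], [0.23, 2.52], [-1.04, 4.18], [0, 3.07], [-2.55, 2.55]. Speed limits (rad/s): [2.22, 2.22, 2.57, 3.14, 3.14, 3.14].

INTERFACE

Orientations are given as [roll, pitch, yaw] about the fixed x, y, z axes, in that order (R = Rz(yaw) Ry(pitch) Rx(roll)).
In Python, from cell import monitor, optics, manip gives the robot as it stands.
- The arm moves only by the shell command python3 -m creep 'ROWS' [FORCE]. ROWS is JSON, a list of rows, each an object of numbers: "tx", "ty", "tz": the shift along the tool's x, y, z scaled (see below); "turn": the turn about the tool's y scaled (see below); "fingers": the finger opening in mm, from 0 to 94. In form: [{"tx": .., "ty": .., "tz": .., "turn": .., "fingers": ..}, ...]. A call has 1 to 20 rows; each row is the pose to reach, as a shift and turn from the pose measured when the call began, along the tool's axes at that moment, turning the shorter way round; what a row does not reach only later rows make up. The controller multiplies each number of a shift by 200 mm and each number of a turn by pi rad. A row lasts 1/10 s, in which the tool goes at most 50 mm and 8.59 degrees, less where a joint would pass 70% of its speed; a pose out of reach is approached as far as the arm can. A call with a number of a shift or a turn outside -1 to 1 is refused whole. A call with a gripper value outside its range is refused whole. The fingers move at their own pace and stop on an object; FORCE is the grip in N (left out, the last holds). Time passes only in rows, so rows that repeat a pose let the fingers close. It gives the time, the measured TCP pose, the force and the opening at its end, in the units of the state.
- monitor.read_state(): the state, without advancing time (a new reading comes with each control period).
- optics.camera(name): name is "scene" or "top" or "wrist"; returns a dict with "frame" (400x640x3 uint8, red, green, blue), "range_z" (400x640 float32, mm along the optical axis (not along the pixel's ray), 0 where there is no reading), "fx", "fy", "cx", "cy" (pixels), "R" (3x3) and "t" (3): a world point X has camera coordinates R X + t; the wrist camera has in their place "mount" (4x4, takes a point from camera to tool coordinates, whose origin is the TCP and whose axes are the tool frame's). Camera axes: x right, y down, z forward; pixel columns grow to the right and rows downward; lengths in mm; the calibration is good to about 2 mm. A picture is of the moment at which its call begins: read the wrist's pose just before it.
- manip.sign_off(): hands the job in, once; it reports no verdict.
The state is a dict: "clock": time; "joints": joint angles; "qd": joint speeds; "effort": joint torques, N m; "eef_pos": TCP position; "eef_rot": TCP orientation; "wrist_force": force on the tool from outside, world axes, zero at the start; "moment": the same for the moment, N m; "finger_gap": finger opening in mm.
Only numpy, scipy, OpenCV 4.12 (cv2) and the standard library are available. Lean on these libraries where they do the work, as an engineer would, in place of code of your own. Each camera call takes 0.05 s, during which the arm holds its last target.

## Working session

There is one attempt and no reset: what is moved stays moved. The work goes in short steps, Python scripts to look and compute and a shell command to move; the robot and the scene stay as the last step left them, time stands still between calls to the robot, and variables do not carry over. Pictures are saved under pics/ and viewed, and the job is handed in when it is done.

```bash
mkdir -p pics; ls; python3 - <<'E'
from cell import monitor, optics
import cv2,numpy as np
print(monitor.read_state())
for n in ["scene","top","wrist"]:
    c=optics.camera(n); cv2.imwrite(f"pics/{n}0.png",c["frame"][:,:,::-1]); np.savez(f"{n}0.npz",**c)
    print(n,{k:np.round(c[k],3).tolist() for k in c if k not in("frame","range_z")})
E
```

```text
pics
{'clock': 0.0, 'joints': array([-1.18958330e+00,  3.00483342e-01,  1.52155089e+00, -2.77184466e-05,
        1.32068661e+00, -6.66156514e-02]), 'qd': array([ 0.00100171,  0.00059751,  0.00078577,  0.00010792, -0.00141257,
       -0.00084736]), 'effort': array([ 1.60380077e-04, -5.31801796e+01, -3.52737164e+01,  7.08625861e-02,
        2.43458507e-02, -9.96462586e-05]), 'eef_pos': array([ 238.04587055, -495.54205604,  204.89238376]), 'eef_rot': array([-1.57192380e+00,  4.83106127e-05, -2.69375713e+00]), 'wrist_force': array([-0.24049484,  0.0491097 , -0.61703034]), 'moment': array([ 0.00196072, -0.02411542,  0.03336518]), 'finger_gap': 93.81105932730284}
scene {'fx': 425.693, 'fy': 425.693, 'cx': 322.737, 'cy': 196.887, 'R': [[-0.014, 1.0, 0.011], [0.57, 0.017, -0.821], [-0.821, -0.006, -0.57]], 't': [37.934, -286.738, 1820.139]}
top {'fx': 373.26, 'fy': 373.26, 'cx': 316.148, 'cy': 204.361, 'R': [[0.001, -1.0, 0.022], [-0.992, -0.004, -0.126], [0.126, -0.022, -0.992]], 't': [-57.007, 592.575, 1091.891]}
wrist {'fx': 291.235, 'fy': 291.235, 'cx': 320.154, 'cy': 199.045, 'mount': [[-0.0, 0.966, 0.26, -76.316], [0.001, -0.26, 0.966, -178.551], [1.0, 0.0, -0.0, 0.253], [0.0, 0.0, 0.0, 1.0]]}
```

View pics/scene0.png

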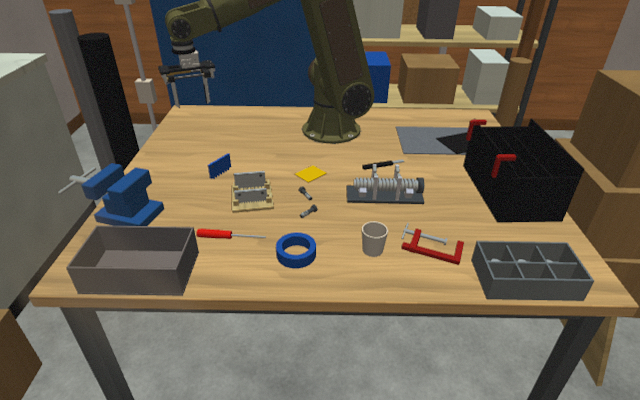

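View pics/top0.png

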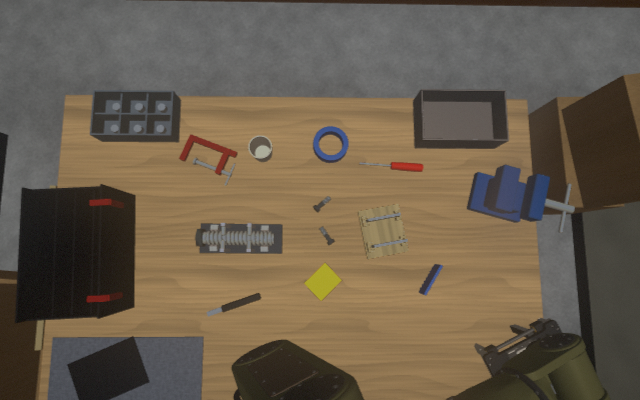

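View pics/wrist0.png

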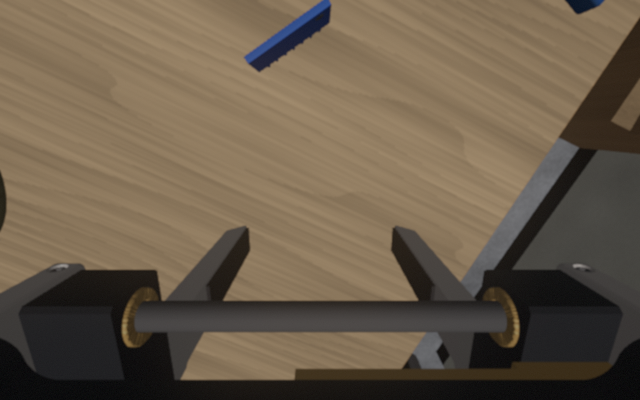

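The scene view shows the rack at about (250,190) and the fixture at (385,190), with the hex head at (420,185). In the top view they are at (384,232) and (240,238), with the head on the left (200,238). Next: zoomed crops and depth-based positions.

```bash
cat > h.py <<'E'
import numpy as np,cv2
from scipy.spatial.transform import Rotation as Ro
from cell import monitor, optics
def cloud(c,st=None):
    z=np.asarray(c["range_z"],float); v,u=np.mgrid[0:400,0:640]
    P=np.stack([(u-c["cx"])/c["fx"]*z,(v-c["cy"])/c["fy"]*z,z],-1)
    if "mount" in c:
        M=np.asarray(c["mount"]); P=P@M[:3,:3].T+M[:3,3]
        R=Ro.from_euler('xyz',st["eef_rot"]).as_matrix(); P=P@R.T+st["eef_pos"]
    else: P=(P-c["t"])@np.asarray(c["R"])
    P[z<=0]=np.nan
    return P
def proj(c,X,st=None):
    X=np.atleast_2d(X).astype(float)
    if "mount" in c:
        R=Ro.from_euler('xyz',st["eef_rot"]).as_matrix(); X=(X-st["eef_pos"])@R
        M=np.asarray(c["mount"]); X=(X-M[:3,3])@M[:3,:3]
    else: X=X@np.asarray(c["R"]).T+c["t"]
    return np.c_[X[:,0]/X[:,2]*c["fx"]+c["cx"],X[:,1]/X[:,2]*c["fy"]+c["cy"]]
E
python3 - <<'E'
from h import *
for n,bs in [("top",[(350,190,70,80),(185,205,110,60)]),("scene",[(215,155,70,65),(335,150,100,65)])]:
    c=dict(np.load(n+"0.npz")); P=cloud(c)
    ims=[]
    for (x,y,w,h) in bs:
        im=cv2.resize(c["frame"][y:y+h,x:x+w,::-1],(400,400*h//w),interpolation=cv2.INTER_CUBIC)
        ims.append(cv2.copyMakeBorder(im,0,470-im.shape[0],0,0,cv2.BORDER_CONSTANT) )
    cv2.imwrite(f"pics/{n}z.png",np.hstack(ims))
    for u,v in ([(384,216),(384,242),(240,238),(200,238)] if n=="top" else [(252,178),(252,195),(385,187),(420,185)]): print(n,u,v,P[v,u].round(1))
E
```

```text
top 384 216 [ 556.1 -256.9   58.2]
top 384 242 [ 480.3 -264.4   13.2]
top 240 238 [489.6 165.9  68.7]
top 200 238 [489.1 278.9  76.2]
scene 252 178 [ 476.8 -264.4   52.1]
scene 252 195 [ 556.7 -253.4   39.4]
scene 385 187 [504.2 170.7  43.6]
scene 420 185 [514.9 279.8  60.5]
```

View pics/topz.png

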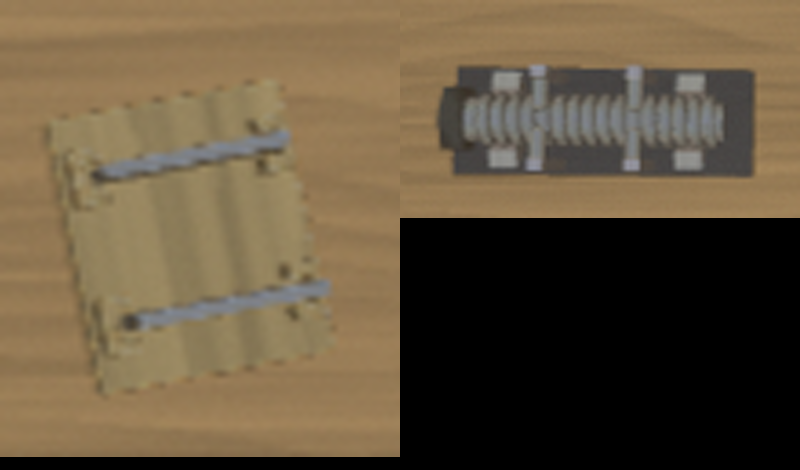

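View pics/scenez.png

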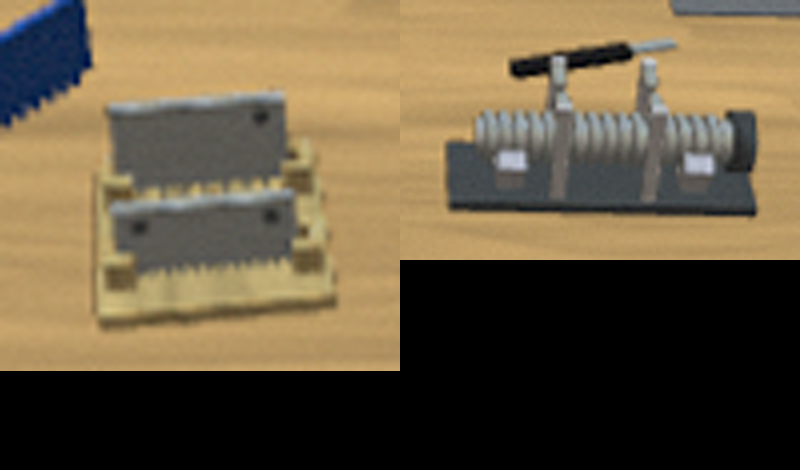

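The coarse leaf (taller, one hole) stands in the rack slot nearer the robot, and the hex head is at +y. Now fitting poses from the clouds.

```bash
python3 - <<'E'
from h import *
for n in ["top","scene"]:
    c=dict(np.load(n+"0.npz")); P=cloud(c).reshape(-1,3); P=P[~np.isnan(P[:,0])]
    R=P[(P[:,0]>430)&(P[:,0]<620)&(P[:,1]>-350)&(P[:,1]<-170)]
    for lo,hi,xl,xh in [(64,85,440,515),(46,85,525,610)]:
        s=R[(R[:,2]>lo)&(R[:,2]<hi)&(R[:,0]>xl)&(R[:,0]<xh)]
        k=np.polyfit(s[:,1],s[:,0],1); print(n,len(s),s.mean(0).round(1),"y",s[:,1].min().round(1),s[:,1].max().round(1),"dx/dy",k[0].round(3),"zmax",s[:,2].max().round(1))
    s=R[(R[:,2]>8)&(R[:,2]<80)]; print(n,"rack rect",cv2.minAreaRect(s[:,:2].astype(np.float32)))
    F=P[(P[:,0]>420)&(P[:,0]<570)&(P[:,1]>20)&(P[:,1]<330)]
    s=F[(F[:,2]>7)&(F[:,2]<120)]; print("fixt all",cv2.minAreaRect(s[:,:2].astype(np.float32)))
    s=F[(F[:,2]>8)&(F[:,2]<16)]; print("fixt base",cv2.minAreaRect(s[:,:2].astype(np.float32)))
    s=F[(F[:,2]>88)]; print("uprights",s.mean(0),cv2.minAreaRect(s[:,:2].astype(np.float32)))
E
```

```text
top 98 [ 475.9 -270.4   74.3] y -319.5 -223.1 dx/dy -0.185 zmax 79.2
top 98 [ 553.7 -256.7   57.9] y -305.4 -208.4 dx/dy -0.188 zmax 63.5
top rack rect ((525.811279296875, -255.9539794921875), (175.01133728027344, 138.5171661376953), 11.254352569580078)
fixt all ((503.99688720703125, 172.10546875), (251.0408477783203, 115.78192138671875), 88.55705261230469)
fixt base ((490.5833740234375, 171.36056518554688), (88.48188018798828, 250.97756958007812), 0.06733155250549316)
uprights [490.93629136 171.93626829  95.80499733] ((491.56439208984375, 172.9376678466797), (78.9057388305664, 85.85879516601562), 0.14143899083137512)
scene 117 [ 477.3 -272.3   70.9] y -320.9 -224.0 dx/dy -0.171 zmax 77.5
scene 148 [ 555.7 -259.9   54.2] y -307.9 -209.0 dx/dy -0.185 zmax 60.5
scene rack rect ((515.1223754882812, -262.6602783203125), (153.3211669921875, 127.9393539428711), 10.648625373840332)
fixt all ((492.99554443359375, 170.71633911132812), (249.19569396972656, 94.60508728027344), 88.4248275756836)
fixt base ((505.8104248046875, 167.92323303222656), (256.7729797363281, 89.67668151855469), 81.40653228759766)
uprights [492.21183546 172.11511693  95.17287161] ((490.7308044433594, 171.35092163085938), (85.86809539794922, 87.89332580566406), 89.87796783447266)
```

```bash
cat >> h.py <<'E'
def go(p,yaw_deg):
    s=monitor.read_state(); R=Ro.from_euler('xyz',s["eef_rot"]).as_matrix()
    d=R.T@(np.array(p,float)-s["eef_pos"])
    T=Ro.from_euler('xyz',[-np.pi/2,0,np.radians(yaw_deg)])
    rv=(Ro.from_matrix(R).inv()*T).as_rotvec()
    print("at",s["eef_pos"].round(2),np.degrees(s["eef_rot"]).round(2),"F",s["wrist_force"].round(2),"gap",round(s["finger_gap"],1),"t",round(s["clock"],2))
    print("tx,ty,tz",(d/200).round(4),"turn",(rv/np.pi).round(4),"rows>",np.linalg.norm(d)/50,np.degrees(np.linalg.norm(rv))/8.59)
E
python3 -c "
from h import *
go([476,-271.5,150],-79.5)"
```

```text
at [ 238.07 -495.59  205.01] [ -90.05    0.   -154.34] F [-0.76  0.54  0.11] gap 94.0 t 0.15
tx,ty,tz [-1.5575  0.2756 -0.4946] turn [ 2.000e-04 -4.158e-01 -2.000e-04] rows> 6.628894011714056 8.712633859207537
```

```bash
python3 -m creep '[{"tx":-0.2,"ty":0.03,"tz":-0.06,"turn":-0.045},{"tx":-0.4,"ty":0.06,"tz":-0.12,"turn":-0.09},{"tx":-0.6,"ty":0.1,"tz":-0.18,"turn":-0.135},{"tx":-0.78,"ty":0.14,"tz":-0.25,"turn":-0.18},{"tx":-0.78,"ty":0.14,"tz":-0.25,"turn":-0.208},{"tx":-0.78,"ty":0.14,"tz":-0.25,"turn":-0.208}]'; python3 -c "
from h import *
go([476,-271.5,150],-79.5)"
```

```text
at [ 238.07 -495.59  205.01] [ -90.05    0.   -154.34] F [-0.76  0.54  0.11] gap 94.0 t 0.15
tx,ty,tz [-1.5575  0.2756 -0.4946] turn [ 2.000e-04 -4.158e-01 -2.000e-04] rows> 6.628894011714056 8.712633859207537$[0]: bad value
```

```bash
python3 -m creep '[{"tx":-0.2,"ty":0.03,"tz":-0.06,"turn":-0.045,"fingers":94},{"tx":-0.4,"ty":0.06,"tz":-0.12,"turn":-0.09,"fingers":94},{"tx":-0.6,"ty":0.1,"tz":-0.18,"turn":-0.135,"fingers":94},{"tx":-0.78,"ty":0.14,"tz":-0.25,"turn":-0.18,"fingers":94},{"tx":-0.78,"ty":0.14,"tz":-0.25,"turn":-0.208,"fingers":94},{"tx":-0.78,"ty":0.14,"tz":-0.25,"turn":-0.208,"fingers":94}]'; python3 -c "
from h import *
go([476,-271.5,150],-79.5)"
```

```text
clock: 0.75
eef_pos: [357.5, -382.2, 176.8]
eef_rot: [-1.572, 0.001, -2.037]
wrist_force: [-0.4, 0.7, -0.3]
finger_gap: 94.1
at [ 357.52 -382.23  176.83] [-9.0070e+01  4.0000e-02 -1.1672e+02] F [-0.45  0.66 -0.29] gap 94.1 t 0.75
tx,ty,tz [-0.7608  0.1344  0.2803] turn [ 0.0003 -0.2068 -0.0003] rows> 3.28747526965924 4.333329372403792
```

```bash
python3 -m creep '[{"tx":-0.2,"ty":0.03,"tz":0.07,"turn":-0.045,"fingers":94},{"tx":-0.4,"ty":0.06,"tz":0.14,"turn":-0.09,"fingers":94},{"tx":-0.6,"ty":0.1,"tz":0.21,"turn":-0.135,"fingers":94},{"tx":-0.76,"ty":0.134,"tz":0.28,"turn":-0.18,"fingers":94},{"tx":-0.76,"ty":0.134,"tz":0.28,"turn":-0.207,"fingers":94},{"tx":-0.76,"ty":0.134,"tz":0.28,"turn":-0.207,"fingers":94}]'; python3 - <<'E'
from h import *
go([476,-271.5,150],-79.5)
s=monitor.read_state(); c=optics.camera("wrist"); cv2.imwrite("pics/w1.png",c["frame"][:,:,::-1]); np.savez("w1.npz",**c,**{k:s[k] for k in("eef_pos","eef_rot")})
P=cloud(c,s).reshape(-1,3); P=P[~np.isnan(P[:,0])]
R=P[(P[:,0]>430)&(P[:,0]<620)&(P[:,1]>-350)&(P[:,1]<-170)]
for lo,hi,xl,xh in [(66,85,440,515),(48,85,525,610)]:
    s=R[(R[:,2]>lo)&(R[:,2]<hi)&(R[:,0]>xl)&(R[:,0]<xh)]
    if len(s)<5: print(len(s));continue
    k=np.polyfit(s[:,1],s[:,0],1); print(len(s),s.mean(0).round(1),"y",s[:,1].min().round(1),s[:,1].max().round(1),"k",k[0].round(3),"zmax",s[:,2].max().round(1),cv2.minAreaRect(s[:,:2].astype(np.float32)))
E
```

```text
clock: 1.35
eef_pos: [476.0, -271.7, 149.8]
eef_rot: [-1.572, 0.002, -1.388]
wrist_force: [0.6, 0.1, 0.8]
finger_gap: 94.3
at [ 475.95 -271.69  149.8 ] [-9.005e+01  9.000e-02 -7.952e+01] F [0.6  0.05 0.77] gap 94.3 t 1.35
tx,ty,tz [-0.0009 -0.001   0.0004] turn [ 0.0003 -0.0001 -0.0005] rows> 0.005569385237253723 0.012108451366349101
951 [ 476.2 -269.5   73.4] y -320.7 -221.5 k -0.184 zmax 76.2 ((476.5106201171875, -271.2895812988281), (7.6467742919921875, 99.97791290283203), 10.502016067504883)
833 [ 551.  -243.5   56.1] y -286.4 -207.2 k -0.185 zmax 59.0 ((552.3351440429688, -246.7271728515625), (8.610498428344727, 79.36888885498047), 10.708245277404785)
```

View pics/w1.png

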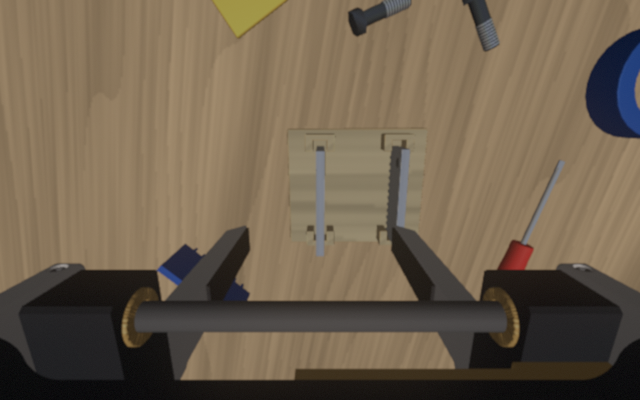

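The wrist view shows the coarse leaf at (320,155)-(320,250), centred between the fingers. Its fit is (476.5,-271.3) at 10.5°. I'll go down and grasp it.

```bash
python3 -m creep '[{"tx":-0.003,"ty":0.15,"tz":0.002,"turn":0,"fingers":60},{"tx":-0.003,"ty":0.3,"tz":0.002,"turn":0,"fingers":50},{"tx":-0.003,"ty":0.45,"tz":0.002,"turn":0,"fingers":50},{"tx":-0.003,"ty":0.56,"tz":0.002,"turn":0,"fingers":50},{"tx":-0.003,"ty":0.56,"tz":0.002,"turn":0,"fingers":50},{"tx":-0.003,"ty":0.56,"tz":0.002,"turn":0,"fingers":40}]' 30;  python3 -m creep '[{"tx":0,"ty":0,"tz":0,"turn":0,"fingers":20},{"tx":0,"ty":0,"tz":0,"turn":0,"fingers":12},{"tx":0,"ty":0,"tz":0,"turn":0,"fingers":0},{"tx":0,"ty":0,"tz":0,"turn":0,"fingers":0},{"tx":0,"ty":0,"tz":0,"turn":0,"fingers":0},{"tx":0,"ty":0,"tz":0,"turn":0,"fingers":0},{"tx":0,"ty":0,"tz":0,"turn":0,"fingers":0}]' 30
```

```text
clock: 2.0
eef_pos: [475.7, -272.2, 38.9]
eef_rot: [-1.571, 0.001, -1.395]
wrist_force: [0.2, -0.0, 0.2]
finger_gap: 49.3
clock: 2.7
eef_pos: [475.7, -272.2, 39.0]
eef_rot: [-1.571, 0.001, -1.395]
wrist_force: [-0.1, 0.2, 2.7]
finger_gap: 7.4
```

```bash
python3 -m creep '[{"tx":0,"ty":-0.1,"tz":0,"turn":0,"fingers":0},{"tx":0,"ty":-0.25,"tz":0,"turn":0,"fingers":0},{"tx":0,"ty":-0.45,"tz":0,"turn":0,"fingers":0},{"tx":0,"ty":-0.7,"tz":0,"turn":0,"fingers":0},{"tx":0,"ty":-0.7,"tz":0,"turn":0,"fingers":0},{"tx":0,"ty":-0.7,"tz":0,"turn":0,"fingers":0}]'; python3 -c "
from h import *
go([491,171.5,170],-90)"
```

```text
clock: 3.3
eef_pos: [475.9, -272.4, 179.3]
eef_rot: [-1.57, 0.0, -1.395]
wrist_force: [0.6, 0.2, -2.5]
finger_gap: 7.4
at [ 475.9  -272.38  179.28] [-89.96   0.   -79.93] F [ 0.57  0.15 -2.54] gap 7.4 t 3.3
tx,ty,tz [-2.172   0.0469  0.4624] turn [-0.0002  0.056  -0.    ] rows> 8.884600765672637 1.172482614000002
```

```bash
python3 -m creep '[{"tx":-0.1,"ty":0,"tz":0.02,"turn":0.01,"fingers":0},{"tx":-0.25,"ty":0,"tz":0.05,"turn":0.02,"fingers":0},{"tx":-0.45,"ty":0,"tz":0.1,"turn":0.04,"fingers":0},{"tx":-0.65,"ty":0,"tz":0.15,"turn":0.056,"fingers":0},{"tx":-0.85,"ty":0,"tz":0.19,"turn":0.056,"fingers":0},{"tx":-1,"ty":0,"tz":0.22,"turn":0.056,"fingers":0}]'; python3 -c "
from h import *
go([491,171.5,170],-90)"
```

```text
clock: 3.9
eef_pos: [483.2, -65.5, 177.4]
eef_rot: [-1.573, 0.001, -1.57]
wrist_force: [-0.8, -0.3, -1.5]
finger_gap: 8.1
at [483.23 -65.5  177.4 ] [-9.015e+01  6.000e-02 -8.997e+01] F [-0.82 -0.27 -1.5 ] gap 8.1 t 3.9
tx,ty,tz [-1.185   0.0381  0.0395] turn [ 0.0008  0.0002 -0.0003] rows> 4.7449247677586825 0.018972630567051136
```

```bash
python3 -m creep '[{"tx":-0.2,"ty":0,"tz":0.01,"turn":0,"fingers":0},{"tx":-0.4,"ty":0,"tz":0.02,"turn":0,"fingers":0},{"tx":-0.6,"ty":0,"tz":0.03,"turn":0,"fingers":0},{"tx":-0.8,"ty":0,"tz":0.04,"turn":0,"fingers":0},{"tx":-0.9,"ty":0,"tz":0.04,"turn":0,"fingers":0},{"tx":-0.95,"ty":0,"tz":0.04,"turn":0,"fingers":0}]'; python3 -m creep '[{"tx":-0.12,"ty":0,"tz":0,"turn":0,"fingers":0},{"tx":-0.2,"ty":0,"tz":0,"turn":0,"fingers":0},{"tx":-0.235,"ty":0,"tz":0,"turn":0,"fingers":0},{"tx":-0.235,"ty":0,"tz":0,"turn":0,"fingers":0},{"tx":-0.235,"ty":0,"tz":0,"turn":0,"fingers":0}]'; python3 - <<'E'
from h import *
go([491,171.5,170],-90)
s=monitor.read_state(); c=optics.camera("wrist"); cv2.imwrite("pics/w2.png",c["frame"][:,:,::-1]); np.savez("w2.npz",**c,**{k:s[k] for k in("eef_pos","eef_rot")})
P=cloud(c,s).reshape(-1,3); P=P[~np.isnan(P[:,0])]
F=P[(P[:,0]>420)&(P[:,0]<570)&(P[:,1]>20)&(P[:,1]<330)]
for lo,hi in [(8,16),(85,102)]:
    q=F[(F[:,2]>lo)&(F[:,2]<hi)]; print(lo,len(q),cv2.minAreaRect(q[:,:2].astype(np.float32)))
# leaf in hand
q=P[(P[:,2]>150)&(P[:,2]<225)&(abs(P[:,0]-490)<40)&(abs(P[:,1]-171)<60)]
print(len(q),q.mean(0),q.min(0),q.max(0))
E
```

```text
clock: 4.5
eef_pos: [490.2, 126.0, 175.7]
eef_rot: [-1.577, 0.001, -1.568]
wrist_force: [-0.1, 0.3, -2.0]
finger_gap: 7.8
clock: 5.0
eef_pos: [490.0, 172.1, 175.3]
eef_rot: [-1.577, 0.0, -1.569]
wrist_force: [0.1, 0.5, -2.4]
finger_gap: 7.8
at [490.04 172.14 175.26] [-9.037e+01  1.000e-02 -8.989e+01] F [ 0.06  0.54 -2.43] gap 7.8 t 5.0
tx,ty,tz [0.0032 0.0263 0.005 ] turn [ 0.0021  0.0006 -0.0001] rows> 0.10777130249366781 0.04535639605742018
8 3960 ((491.9107360839844, 182.15914916992188), (233.52406311035156, 90.19731903076172), 89.47347259521484)
85 1471 ((491.73431396484375, 174.29443359375), (86.12232971191406, 81.54688262939453), 89.6678466796875)
3721 [491.39159131 185.7895381  206.86753413] [475.18847653 122.69941125 156.96466776] [507.68906244 223.39554865 224.99556824]
```

View pics/w2.png

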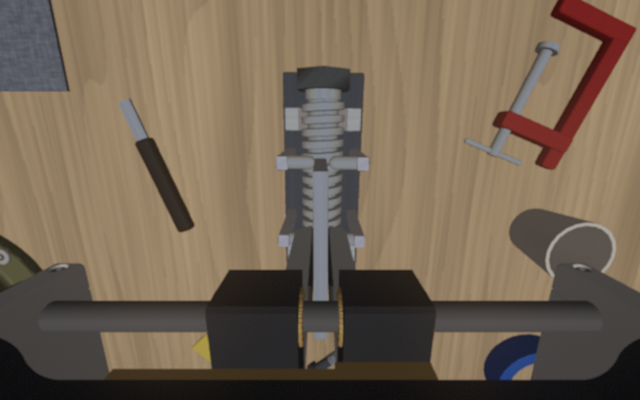

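```bash
python3 - <<'E'
from h import *
for f in ["w2","top0","scene0"]:
    c=dict(np.load(f+".npz")); st=c if f=="w2" else None
    P=cloud(c,st).reshape(-1,3); P=P[~np.isnan(P[:,0])]
    # screw axis x: fit
    q=P[(P[:,1]>60)&(P[:,1]<270)&(abs(P[:,0]-491)<22)&(P[:,2]>40)&(P[:,2]<72)]
    # exclude pins
    if f=="w2":
        a=P[(P[:,2]>200)&(P[:,2]<215)&(abs(P[:,0]-491)<12)&(abs(P[:,1]-171)<60)]
        top=P[(P[:,2]>195)&(P[:,2]<225)&(abs(P[:,0]-491)<8)&(P[:,1]>190)&(P[:,1]<230)]
        k=np.polyfit(top[:,1],top[:,0],1); kz=np.polyfit(top[:,1],top[:,2],1); print("leaf",k,np.polyval(k,171),kz,np.polyval(kz,171),top[:,1].max())
    pins=P[(P[:,2]>86)&(P[:,2]<102)&(abs(P[:,1]-172)<60)&(abs(P[:,0]-491)<50)]
    for sgn in(1,-1):
        z=pins[(pins[:,1]-172)*sgn>20]
        print(f,sgn,"pins n",len(z),"y",np.percentile(z[:,1],[2,50,98]).round(1),"x",np.percentile(z[:,0],[0.5,50,99.5]).round(1),"z",np.percentile(z[:,2],[50,98]).round(1))
        g=z[(abs(z[:,0]-491)<15)]; l=g[g[:,0]<491][:,0]; r=g[g[:,0]>491][:,0]
        if len(l) and len(r): print("  slot",l.max(),r.min())
    for lo,hi in [(485,497),(476,485),(497,506)]:
        s=q[(q[:,0]>lo)&(q[:,0]<hi)]
        y=s[:,1]; 
        xc=491.5; r=np.hypot(s[:,0]-xc,s[:,2]-45)
        m=(r>13)&(r<25); y=y[m]; r=r[m]
        ph=(np.exp(2j*np.pi*y/12)*(r-r.mean())).sum()/ (np.abs(r-r.mean()).sum()+1e-9)
        print(f,lo,hi,len(y),"crest y mod12",(np.angle(ph)/2/np.pi*12%12).round(2),abs(ph).round(2),"r",np.percentile(r,[5,50,95]).round(1) if len(r) else 0)
    h=P[(P[:,2]>30)&(P[:,2]<80)&(P[:,1]>255)&(P[:,1]<300)&(abs(P[:,0]-491)<40)]; print("head y",np.percentile(h[:,1],[1,99]))
    b=P[(P[:,2]>4)&(P[:,2]<17)&(abs(P[:,0]-491)<55)]; b=b[(b[:,1]>20)&(b[:,1]<330)];print("base y",np.percentile(b[:,1],[.3,99.7]),"x",np.percentile(b[:,0],[.3,99.7]))
E
```

```text
leaf [-1.60490986e-03  4.91640468e+02] 491.3660279454094 [-6.62560009e-02  2.22871993e+02] 211.54221712034618 223.39554865325297
w2 1 pins n 1007 y [205.7 211.9 217.2] x [452.1 499.9 532.5] z [95.  98.4]
  slot 484.7304134861924 498.27061174198
w2 -1 pins n 448 y [132.1 139.7 143.6] x [451.1 517.6 532.2] z [96.5 98.5]
w2 485 497 760 crest y mod12 9.12 0.67 r [14.3 20.2 22.1]
w2 476 485 844 crest y mod12 8.54 0.64 r [14.4 20.1 21.7]
w2 497 506 957 crest y mod12 9.42 0.67 r [15.2 20.7 22.4]
head y [255.18283507 294.80331995]
base y [ 75.87817899 298.22592883] x [447.11958995 537.42115704]
top0 1 pins n 104 y [203.4 209.2 215.6] x [452.1 500.  531.3] z [ 96. 100.]
  slot 483.0116166020994 499.9223711544649
top0 -1 pins n 106 y [130.1 135.  141.1] x [452.2 483.1 531.1] z [ 95.9 101. ]
  slot 483.2026494109156 497.3050125049564
top0 485 497 249 crest y mod12 8.28 0.55 r [15.  19.9 24.1]
top0 476 485 173 crest y mod12 7.82 0.54 r [15.  20.5 24.1]
top0 497 506 184 crest y mod12 8.75 0.55 r [14.7 20.2 24.1]
head y [255.42348332 293.48088778]
base y [ 23.78477981 326.16180481] x [437.22541219 541.61405172]
scene0 1 pins n 66 y [202.2 207.5 214.2] x [446.9 490.9 533.8] z [ 95.3 100.1]
  slot 484.6441042320402 497.23534785131835
scene0 -1 pins n 60 y [128.7 133.7 140.2] x [448.4 491.3 533.7] z [ 95.2 100. ]
  slot 485.4024413677327 497.22232080712206
scene0 485 497 116 crest y mod12 7.1 0.54 r [14.4 19.3 23.5]
scene0 476 485 30 crest y mod12 7.29 0.63 r [16.4 21.8 23.8]
scene0 497 506 179 crest y mod12 6.99 0.42 r [13.5 18.  23.5]
head y [255.20158291 291.79981272]
base y [ 46.67566263 321.81490193] x [447.59094772 540.66603359]
```

```bash
python3 - <<'E'
from h import *
for n in ["scene","top"]:
    c=optics.camera(n); np.savez(n+"3.npz",**c)
    P=cloud(c).reshape(-1,3); P=P[~np.isnan(P[:,0])]
    q=P[(abs(P[:,0]-491)<9)&(P[:,2]>130)&(P[:,2]<215)&(abs(P[:,1]-172)<55)]
    # upper edge / lower edge per y bin
    for y0 in range(120,226,8):
        b=q[(q[:,1]>=y0)&(q[:,1]<y0+8)]
        if len(b)>3: print(n,y0,len(b),b[:,2].min().round(1),b[:,2].max().round(1),b[:,0].mean().round(1))
    if len(q): print(q[:,1].min(),q[:,1].max())
    u=proj(c,[[491,171,175]])[0]; x,y=int(u[0]),int(u[1])
    cv2.imwrite(f"pics/{n}3.png",cv2.resize(c["frame"][max(0,y-50):y+50,x-70:x+70,::-1],None,fx=5,fy=5,interpolation=cv2.INTER_CUBIC))
E
```

```text
scene 120 46 157.6 210.3 491.3
scene 128 46 149.7 212.3 492.0
scene 136 42 155.2 212.4 492.0
scene 144 47 153.3 211.4 491.2
scene 152 52 151.6 214.5 492.0
scene 160 19 158.2 194.1 494.4
scene 168 19 153.1 210.8 494.3
scene 176 25 149.9 210.5 491.8
scene 184 46 155.7 212.4 491.4
scene 192 48 154.9 211.9 492.0
scene 200 45 151.3 211.9 491.7
scene 208 43 159.3 213.2 491.9
scene 216 22 156.2 211.1 491.7
119.96625447047712 220.48910158772475
top 120 20 163.9 213.3 490.8
top 128 13 152.3 213.4 490.1
top 136 12 152.3 214.1 490.3
top 144 9 150.4 214.4 490.2
121.62711398262272 158.2791373935196
```

View pics/scene3.png

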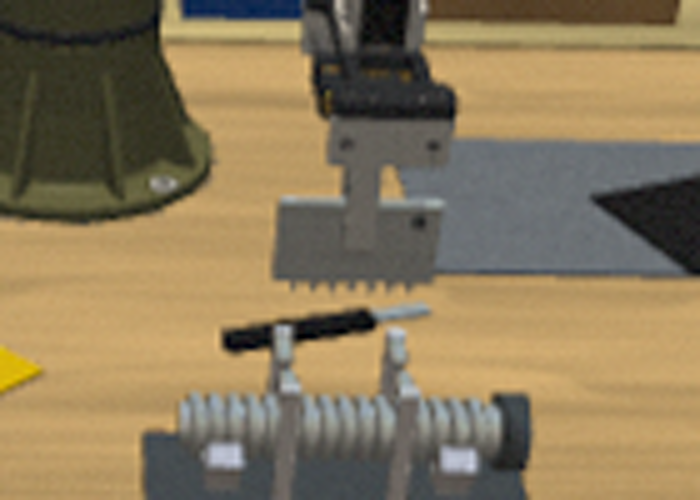

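The picture shows the leaf hanging level above the slot, with its hole towards the head. From the cameras, a groove lies about 1–2 mm towards −y of the current tooth position. I'll lower it between the pins.

```bash
python3 -m creep '[{"tx":0.008,"ty":0.08,"tz":0.001,"turn":0,"fingers":0},{"tx":0.008,"ty":0.16,"tz":0.001,"turn":0,"fingers":0},{"tx":0.008,"ty":0.22,"tz":0.001,"turn":0,"fingers":0},{"tx":0.008,"ty":0.25,"tz":0.001,"turn":0,"fingers":0},{"tx":0.008,"ty":0.28,"tz":0.001,"turn":0,"fingers":0},{"tx":0.008,"ty":0.31,"tz":0.001,"turn":0,"fingers":0},{"tx":0.008,"ty":0.34,"tz":0.001,"turn":0,"fingers":0},{"tx":0.008,"ty":0.36,"tz":0.001,"turn":0,"fingers":0},{"tx":0.008,"ty":0.37,"tz":0.001,"turn":0,"fingers":0},{"tx":0.008,"ty":0.37,"tz":0.001,"turn":0,"fingers":0}]'; python3 - <<'E'
from h import *
go([491,171.5,94],-90)
s=monitor.read_state(); c=optics.camera("wrist"); cv2.imwrite("pics/w4.png",c["frame"][:,:,::-1]); np.savez("w4.npz",**c,**{k:s[k] for k in("eef_pos","eef_rot")})
c=optics.camera("scene"); np.savez("scene4.npz",**c)
cv2.imwrite(f"pics/scene4.png",cv2.resize(c["frame"][150:210,335:440,::-1],None,fx=7,fy=7,interpolation=cv2.INTER_CUBIC))
E
```

```text
clock: 6.15
eef_pos: [489.9, 170.6, 101.5]
eef_rot: [-1.577, 0.0, -1.569]
wrist_force: [0.8, -1.4, -2.5]
finger_gap: 7.8
at [489.91 170.65 101.5 ] [-9.035e+01  2.000e-02 -8.991e+01] F [ 0.75 -1.39 -2.5 ] gap 7.8 t 6.15
tx,ty,tz [-0.0042  0.0375  0.0057] turn [ 0.0019  0.0005 -0.0001] rows> 0.15254443352477196 0.0419440549916061
```

View pics/scene4.png

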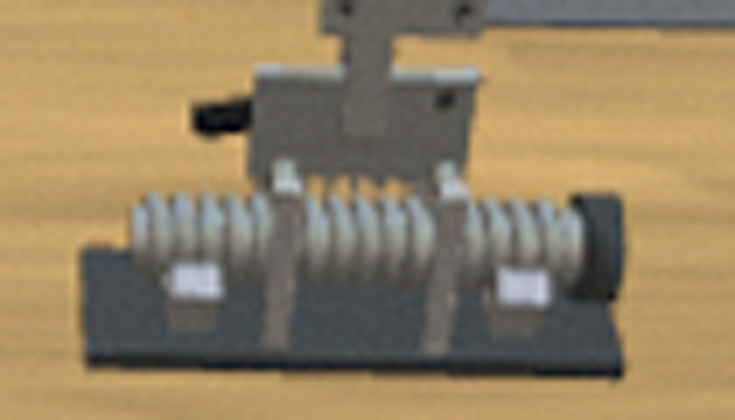

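View pics/w4.png

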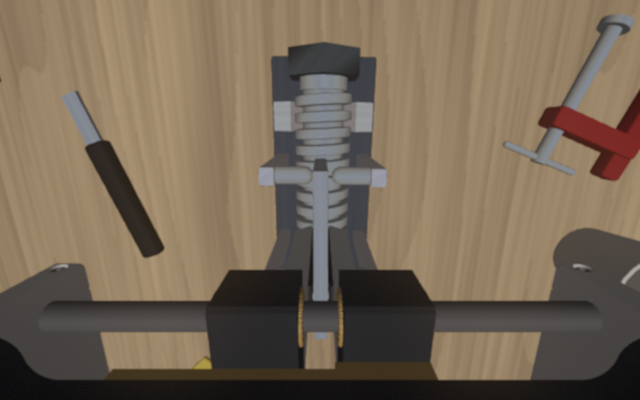

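The leaf is now between the pins, with the teeth just above the thread. I'll feel my way down in small steps with a lighter grip.

```bash
python3 -m creep '[{"tx":0,"ty":0.015,"tz":0,"turn":0,"fingers":0},{"tx":0,"ty":0.025,"tz":0,"turn":0,"fingers":0},{"tx":0,"ty":0.03,"tz":0,"turn":0,"fingers":0},{"tx":0,"ty":0.035,"tz":0,"turn":0,"fingers":0},{"tx":0,"ty":0.035,"tz":0,"turn":0,"fingers":0}]' 15;  python3 -m creep '[{"tx":0,"ty":0.005,"tz":0,"turn":0,"fingers":0},{"tx":0,"ty":0.005,"tz":0,"turn":0,"fingers":0}]'; python3 -m creep '[{"tx":0,"ty":0.005,"tz":0,"turn":0,"fingers":0},{"tx":0,"ty":0.005,"tz":0,"turn":0,"fingers":0}]'
```

```text
clock: 6.75
eef_pos: [490.0, 170.7, 94.7]
eef_rot: [-1.577, 0.0, -1.569]
wrist_force: [-0.6, -0.3, -1.6]
finger_gap: 8.0
clock: 6.95
eef_pos: [489.9, 170.7, 93.6]
eef_rot: [-1.577, 0.0, -1.569]
wrist_force: [0.3, 0.2, -2.0]
finger_gap: 7.8
clock: 7.15
eef_pos: [489.9, 170.7, 92.5]
eef_rot: [-1.577, 0.0, -1.569]
wrist_force: [0.0, -0.2, -1.2]
finger_gap: 7.7
```

```bash
python3 -m creep '[{"tx":0,"ty":0.005,"tz":0,"turn":0,"fingers":0},{"tx":0,"ty":0.005,"tz":0,"turn":0,"fingers":0}]'; python3 -m creep '[{"tx":0,"ty":0.005,"tz":0,"turn":0,"fingers":0},{"tx":0,"ty":0.005,"tz":0,"turn":0,"fingers":0}]'
```

```text
clock: 7.35
eef_pos: [489.8, 170.6, 91.3]
eef_rot: [-1.577, 0.0, -1.569]
wrist_force: [0.8, -0.4, -1.9]
finger_gap: 7.7
clock: 7.55
eef_pos: [489.7, 170.6, 90.2]
eef_rot: [-1.577, 0.0, -1.569]
wrist_force: [-0.5, -0.2, -1.4]
finger_gap: 8.1
```

```bash
python3 -m creep '[{"tx":0,"ty":0.005,"tz":0,"turn":0,"fingers":0},{"tx":0,"ty":0.005,"tz":0,"turn":0,"fingers":0}]'; python3 -m creep '[{"tx":0,"ty":0.004,"tz":0,"turn":0,"fingers":0},{"tx":0,"ty":0.004,"tz":0,"turn":0,"fingers":0}]'
```

```text
clock: 7.75
eef_pos: [489.6, 170.6, 89.0]
eef_rot: [-1.577, 0.0, -1.569]
wrist_force: [0.1, -0.7, -2.0]
finger_gap: 8.1
clock: 7.95
eef_pos: [489.6, 170.6, 88.2]
eef_rot: [-1.578, 0.0, -1.569]
wrist_force: [0.1, 0.5, -2.1]
finger_gap: 7.7
```

```bash
python3 -m creep '[{"tx":0,"ty":0.004,"tz":0,"turn":0,"fingers":0},{"tx":0,"ty":0.004,"tz":0,"turn":0,"fingers":0}]'; python3 - <<'E'
from h import *
c=optics.camera("scene"); P=cloud(c).reshape(-1,3); P=P[~np.isnan(P[:,0])]
q=P[(abs(P[:,0]-491)<9)&(P[:,2]>70)&(P[:,2]<140)&(abs(P[:,1]-172)<55)]
for y0 in range(120,226,8):
    b=q[(q[:,1]>=y0)&(q[:,1]<y0+8)]
    if len(b)>3: print(y0,len(b),b[:,2].max().round(1))
cv2.imwrite(f"pics/scene5.png",cv2.resize(c["frame"][150:210,335:440,::-1],None,fx=7,fy=7,interpolation=cv2.INTER_CUBIC))
E
```

```text
clock: 8.15
eef_pos: [489.7, 170.6, 87.9]
eef_rot: [-1.577, 0.0, -1.569]
wrist_force: [-2.5, -0.3, 4.0]
finger_gap: 7.7
120 39 125.3
128 30 125.4
136 30 124.8
144 37 122.2
152 41 132.9
160 12 100.3
168 12 85.8
176 26 125.0
184 43 127.1
192 39 125.3
200 36 125.6
208 27 124.1
216 9 123.1
```

View pics/scene5.png

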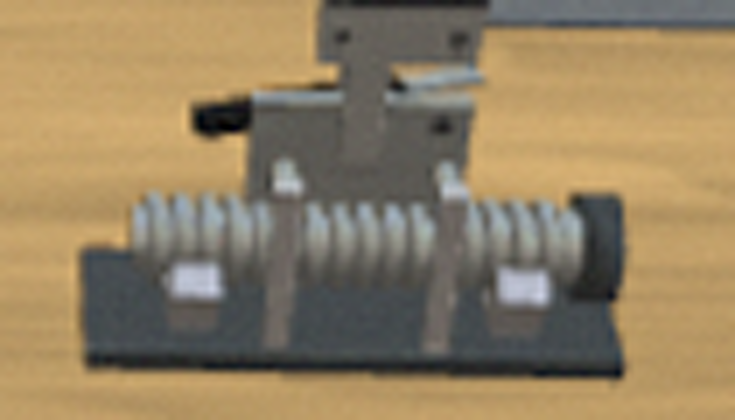

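Contact came at TCP z 87.9 (about 6 N), which is the seated height, and the picture shows the teeth sunk out of sight in the thread. I'll wiggle it gently along the screw to confirm it is trapped.

```bash
python3 -m creep '[{"tx":0.004,"ty":0,"tz":0,"turn":0,"fingers":0},{"tx":0.006,"ty":0,"tz":0,"turn":0,"fingers":0},{"tx":0.006,"ty":0,"tz":0,"turn":0,"fingers":0}]'; python3 -m creep '[{"tx":-0.006,"ty":0,"tz":0,"turn":0,"fingers":0},{"tx":-0.012,"ty":0,"tz":0,"turn":0,"fingers":0},{"tx":-0.012,"ty":0,"tz":0,"turn":0,"fingers":0}]'; python3 -m creep '[{"tx":0.006,"ty":0.001,"tz":0,"turn":0,"fingers":0},{"tx":0.006,"ty":0.001,"tz":0,"turn":0,"fingers":0}]'
```

```text
clock: 8.5
eef_pos: [489.8, 169.6, 88.0]
eef_rot: [-1.577, 0.001, -1.569]
wrist_force: [-0.3, 2.2, 0.7]
finger_gap: 8.1
clock: 8.8
eef_pos: [489.8, 171.4, 88.0]
eef_rot: [-1.577, -0.001, -1.569]
wrist_force: [-0.2, -5.1, 2.7]
finger_gap: 7.9
clock: 9.0
eef_pos: [490.0, 170.2, 88.0]
eef_rot: [-1.577, -0.001, -1.569]
wrist_force: [0.2, -1.4, 1.9]
finger_gap: 8.0
```

Side forces appear both ways within about 1 mm, so the teeth are trapped. Releasing and backing up.

```bash
python3 -m creep '[{"tx":0,"ty":0,"tz":0,"turn":0,"fingers":12},{"tx":0,"ty":0,"tz":0,"turn":0,"fingers":20},{"tx":0,"ty":0,"tz":0,"turn":0,"fingers":35},{"tx":0,"ty":0,"tz":0,"turn":0,"fingers":40},{"tx":0,"ty":0,"tz":0,"turn":0,"fingers":40}]'; python3 -m creep '[{"tx":0,"ty":-0.05,"tz":0,"turn":0,"fingers":40},{"tx":0,"ty":-0.15,"tz":0,"turn":0,"fingers":40},{"tx":0,"ty":-0.3,"tz":0,"turn":0,"fingers":40},{"tx":0,"ty":-0.35,"tz":0,"turn":0,"fingers":40},{"tx":0,"ty":-0.35,"tz":0,"turn":0,"fingers":0},{"tx":0,"ty":-0.35,"tz":0,"turn":0,"fingers":0},{"tx":0,"ty":-0.35,"tz":0,"turn":0,"fingers":0},{"tx":0,"ty":-0.35,"tz":0,"turn":0,"fingers":0}]'; python3 - <<'E'
from h import *
go([491,200,150],-90)
s=monitor.read_state(); c=optics.camera("wrist"); cv2.imwrite("pics/w6.png",c["frame"][:,:,::-1])
P=cloud(c,s).reshape(-1,3); P=P[~np.isnan(P[:,0])]
q=P[(abs(P[:,0]-491)<9)&(P[:,2]>105)&(P[:,2]<135)&(abs(P[:,1]-172)<60)]
print(cv2.minAreaRect(q[:,:2].astype(np.float32)))
for y0 in range(120,226,8):
    b=q[(q[:,1]>=y0)&(q[:,1]<y0+8)]
    if len(b)>3: print(y0,len(b),np.median(b[:,2]).round(1),b[:,0].mean().round(1))
c=optics.camera("scene")
cv2.imwrite(f"pics/scene6.png",cv2.resize(c["frame"][150:210,335:440,::-1],None,fx=7,fy=7,interpolation=cv2.INTER_CUBIC))
E
```

```text
clock: 9.5
eef_pos: [489.9, 170.2, 87.9]
eef_rot: [-1.577, -0.001, -1.569]
wrist_force: [-0.9, 0.2, 0.5]
finger_gap: 38.7
clock: 10.3
eef_pos: [490.0, 170.1, 156.9]
eef_rot: [-1.578, -0.001, -1.569]
wrist_force: [-0.3, -0.8, -0.3]
finger_gap: 11.1
at [490.   170.15 156.94] [-9.043e+01 -5.000e-02 -8.991e+01] F [-0.25 -0.79 -0.34] gap 11.1 t 10.3
tx,ty,tz [-0.1493  0.0345  0.0055] turn [0.0024 0.0005 0.0003] rows> 0.6133052518160746 0.05139441602262536
((489.8512268066406, 171.0118865966797), (100.0304946899414, 8.251688003540039), 89.9116439819336)
120 82 122.2 489.7
128 97 122.2 489.7
136 97 122.2 489.7
144 103 122.3 489.8
152 103 122.1 489.6
160 104 122.1 489.7
168 108 122.3 489.7
176 109 122.3 489.7
184 110 122.3 489.7
192 115 122.3 489.7
200 115 122.1 489.7
208 120 122.2 489.7
216 98 122.0 489.7
```

View pics/scene6.png

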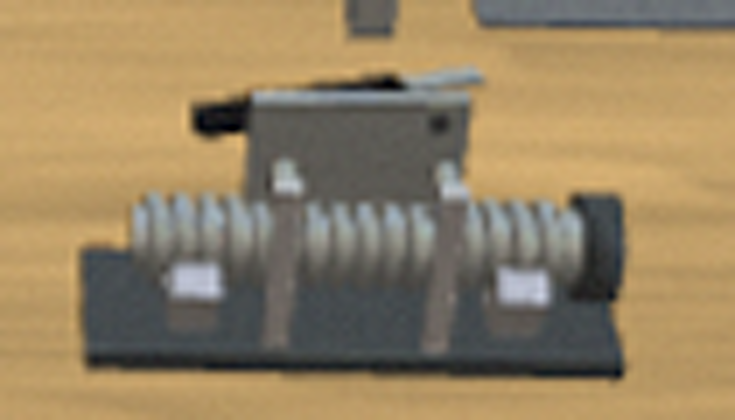

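View pics/w6.png

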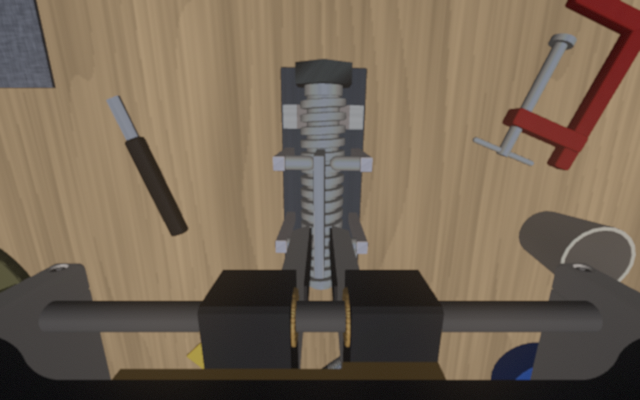

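The leaf is released, flat (top edge 122.2 mm along its whole length) and centred at (489.9,171.0). Now the press near the hex head, at about y=206.

```bash
python3 -m creep '[{"tx":-0.09,"ty":0,"tz":0,"turn":0,"fingers":0},{"tx":-0.18,"ty":0.06,"tz":0,"turn":0,"fingers":0},{"tx":-0.18,"ty":0.1,"tz":0,"turn":0,"fingers":0},{"tx":-0.18,"ty":0.13,"tz":0,"turn":0,"fingers":0},{"tx":-0.18,"ty":0.145,"tz":0,"turn":0,"fingers":0},{"tx":-0.18,"ty":0.155,"tz":0,"turn":0,"fingers":0},{"tx":-0.18,"ty":0.155,"tz":0,"turn":0,"fingers":0}]';python3 -c "
from h import *
go([489.8,206,123],-90)"
```

```text
clock: 11.1
eef_pos: [490.0, 205.8, 126.3]
eef_rot: [-1.578, -0.001, -1.57]
wrist_force: [0.0, 0.1, 1.0]
finger_gap: 0.4
at [489.98 205.75 126.3 ] [-9.040e+01 -5.000e-02 -8.994e+01] F [0.03 0.11 0.98] gap 0.4 t 11.1
tx,ty,tz [-0.0012  0.0165 -0.0008] turn [0.0022 0.0003 0.0003] rows> 0.06629167469417731 0.046896093061049964
```

```bash
python3 -m creep '[{"tx":0,"ty":0.005,"tz":0,"turn":0,"fingers":0},{"tx":0,"ty":0.01,"tz":0,"turn":0,"fingers":0},{"tx":0,"ty":0.01,"tz":0,"turn":0,"fingers":0}]';python3 -m creep '[{"tx":0,"ty":0.003,"tz":0,"turn":0,"fingers":0},{"tx":0,"ty":0.003,"tz":0,"turn":0,"fingers":0}]'; python3 -m creep '[{"tx":0,"ty":0.003,"tz":0,"turn":0,"fingers":0},{"tx":0,"ty":0.003,"tz":0,"turn":0,"fingers":0}]'
```

```text
clock: 11.4
eef_pos: [490.0, 205.7, 124.3]
eef_rot: [-1.578, -0.001, -1.57]
wrist_force: [0.4, -0.3, 0.4]
finger_gap: 0.4
clock: 11.6
eef_pos: [490.0, 205.7, 123.7]
eef_rot: [-1.578, -0.001, -1.57]
wrist_force: [-0.4, -0.2, 0.6]
finger_gap: 0.3
clock: 11.8
eef_pos: [490.1, 205.8, 123.2]
eef_rot: [-1.577, -0.001, -1.57]
wrist_force: [0.2, -0.3, 1.5]
finger_gap: 0.4
```

```bash
python3 -m creep '[{"tx":0,"ty":0.0025,"tz":0,"turn":0,"fingers":0},{"tx":0,"ty":0.0025,"tz":0,"turn":0,"fingers":0},{"tx":0,"ty":0.0025,"tz":0,"turn":0,"fingers":0}]'
```

```text
clock: 12.1
eef_pos: [490.3, 205.9, 123.1]
eef_rot: [-1.577, -0.0, -1.57]
wrist_force: [0.2, 0.4, 5.9]
finger_gap: 0.8
```

```bash
python3 -m creep '[{"tx":0,"ty":0.0015,"tz":0,"turn":0,"fingers":0},{"tx":0,"ty":0.0015,"tz":0,"turn":0,"fingers":0},{"tx":0,"ty":0.0015,"tz":0,"turn":0,"fingers":0}]'
```

```text
clock: 12.4
eef_pos: [490.5, 205.9, 123.0]
eef_rot: [-1.576, -0.0, -1.57]
wrist_force: [-0.2, -0.4, 4.0]
finger_gap: 0.4
```

```bash
python3 -m creep '[{"tx":0,"ty":0.002,"tz":0,"turn":0,"fingers":0},{"tx":0,"ty":0.002,"tz":0,"turn":0,"fingers":0},{"tx":0,"ty":0.002,"tz":0,"turn":0,"fingers":0}]'; python3 -m creep '[{"tx":0,"ty":0.0005,"tz":0,"turn":0,"fingers":0},{"tx":0,"ty":0.0005,"tz":0,"turn":0,"fingers":0}]'
```

```text
clock: 12.7
eef_pos: [490.7, 206.0, 123.0]
eef_rot: [-1.575, 0.0, -1.57]
wrist_force: [1.4, -0.4, 5.2]
finger_gap: 0.6
clock: 12.9
eef_pos: [490.8, 206.0, 123.1]
eef_rot: [-1.575, 0.0, -1.57]
wrist_force: [0.1, -0.3, 5.5]
finger_gap: 0.6
```

The press at the head end held 5–6 N without the leaf sinking. Now the other end.

```bash
python3 -m creep '[{"tx":0,"ty":-0.04,"tz":0,"turn":0,"fingers":0},{"tx":0,"ty":-0.1,"tz":0,"turn":0,"fingers":0},{"tx":0.1,"ty":-0.1,"tz":-0.004,"turn":0,"fingers":0},{"tx":0.25,"ty":-0.1,"tz":-0.004,"turn":0,"fingers":0},{"tx":0.355,"ty":-0.1,"tz":-0.004,"turn":0,"fingers":0},{"tx":0.355,"ty":-0.06,"tz":-0.004,"turn":0,"fingers":0},{"tx":0.355,"ty":-0.02,"tz":-0.004,"turn":0,"fingers":0},{"tx":0.355,"ty":-0.006,"tz":-0.004,"turn":0,"fingers":0},{"tx":0.355,"ty":-0.006,"tz":-0.004,"turn":0,"fingers":0}]'; python3 - <<'E'
from h import *
go([489.8,135,123],-90)
s=monitor.read_state(); c=optics.camera("wrist")
P=cloud(c,s).reshape(-1,3); P=P[~np.isnan(P[:,0])]
q=P[(abs(P[:,0]-491)<9)&(P[:,2]>105)&(P[:,2]<135)&(abs(P[:,1]-172)<60)&(P[:,1]>155)]
print(cv2.minAreaRect(q[:,:2].astype(np.float32)),np.median(q,0))
E
```

```text
clock: 13.8
eef_pos: [489.8, 135.6, 123.7]
eef_rot: [-1.576, -0.0, -1.569]
wrist_force: [1.2, -0.4, -0.8]
finger_gap: 0.9
at [489.8  135.63 123.73] [-9.030e+01 -1.000e-02 -8.989e+01] F [ 1.21 -0.38 -0.83] gap 0.9 t 13.8
tx,ty,tz [0.0031 0.0036 0.    ] turn [0.0017 0.0006 0.0001] rows> 0.01918526116019323 0.036904175375376394
((489.63055419921875, 187.95474243164062), (65.66040802001953, 8.261618614196777), 89.63467407226562) [489.28841856 190.83147621 122.24518012]
```

```bash
python3 -m creep '[{"tx":0,"ty":0.003,"tz":0,"turn":0,"fingers":0},{"tx":0,"ty":0.003,"tz":0,"turn":0,"fingers":0}]'; python3 -m creep '[{"tx":0,"ty":0.002,"tz":0,"turn":0,"fingers":0},{"tx":0,"ty":0.002,"tz":0,"turn":0,"fingers":0}]'; python3 -m creep '[{"tx":0,"ty":0.002,"tz":0,"turn":0,"fingers":0},{"tx":0,"ty":0.002,"tz":0,"turn":0,"fingers":0},{"tx":0,"ty":0.002,"tz":0,"turn":0,"fingers":0}]'
```

```text
clock: 14.05
eef_pos: [489.9, 136.0, 123.5]
eef_rot: [-1.576, 0.0, -1.568]
wrist_force: [-0.2, 0.0, -0.4]
finger_gap: 0.3
clock: 14.25
eef_pos: [490.0, 136.0, 123.3]
eef_rot: [-1.575, 0.0, -1.568]
wrist_force: [0.3, 0.9, 1.1]
finger_gap: 0.2
clock: 14.55
eef_pos: [490.2, 136.0, 123.1]
eef_rot: [-1.575, 0.0, -1.568]
wrist_force: [0.3, -0.6, 5.0]
finger_gap: 0.4
```

```bash
python3 -m creep '[{"tx":0,"ty":0.002,"tz":0,"turn":0,"fingers":0},{"tx":0,"ty":0.002,"tz":0,"turn":0,"fingers":0},{"tx":0,"ty":0.002,"tz":0,"turn":0,"fingers":0}]'; python3 -m creep '[{"tx":0,"ty":0.001,"tz":0,"turn":0,"fingers":0},{"tx":0,"ty":0.001,"tz":0,"turn":0,"fingers":0}]'
```

```text
clock: 14.85
eef_pos: [490.4, 135.9, 123.1]
eef_rot: [-1.574, 0.0, -1.568]
wrist_force: [0.4, -0.7, 5.4]
finger_gap: 0.6
clock: 15.05
eef_pos: [490.6, 135.9, 123.1]
eef_rot: [-1.573, 0.0, -1.568]
wrist_force: [1.2, -0.6, 5.0]
finger_gap: 0.5
```

The second press held about 5 N. Lifting away and making the final check.

```bash
python3 -m creep '[{"tx":0,"ty":-0.03,"tz":0,"turn":0,"fingers":0},{"tx":0,"ty":-0.1,"tz":0,"turn":0,"fingers":0},{"tx":0,"ty":-0.25,"tz":0,"turn":0,"fingers":0},{"tx":0,"ty":-0.4,"tz":0,"turn":0,"fingers":0},{"tx":0,"ty":-0.4,"tz":0,"turn":0,"fingers":0},{"tx":0,"ty":-0.4,"tz":0,"turn":0,"fingers":0}]'; python3 - <<'E'
from h import *
s=monitor.read_state(); c=optics.camera("wrist"); cv2.imwrite("pics/w9.png",c["frame"][:,:,::-1])
P=cloud(c,s).reshape(-1,3); P=P[~np.isnan(P[:,0])]
q=P[(abs(P[:,0]-491)<9)&(P[:,2]>105)&(P[:,2]<135)&(abs(P[:,1]-172)<60)]
print(cv2.minAreaRect(q[:,:2].astype(np.float32)))
for y0 in range(120,226,16):
    b=q[(q[:,1]>=y0)&(q[:,1]<y0+8)]
    if len(b)>3: print(y0,len(b),np.median(b[:,2]).round(1),b[:,0].mean().round(1))
print(monitor.read_state()["wrist_force"],monitor.read_state()["qd"].round(3))
c=optics.camera("scene"); cv2.imwrite("pics/s9.png",c["frame"][:,:,::-1])
E
```

```text
clock: 15.65
eef_pos: [490.7, 136.0, 203.1]
eef_rot: [-1.573, 0.0, -1.568]
wrist_force: [0.6, -0.5, -0.8]
finger_gap: 0.6
((489.6985168457031, 170.7590789794922), (99.53128814697266, 8.013875007629395), 89.82634735107422)
120 62 122.4 489.4
136 76 122.5 489.4
152 81 122.2 489.3
168 73 122.3 489.3
184 90 122.4 489.3
200 87 122.1 489.6
216 59 122.1 489.7
[-0.43483205 -0.48288653 -0.46081753] [ 0.     0.013  0.009 -0.    -0.    -0.   ]
```

View pics/s9.png

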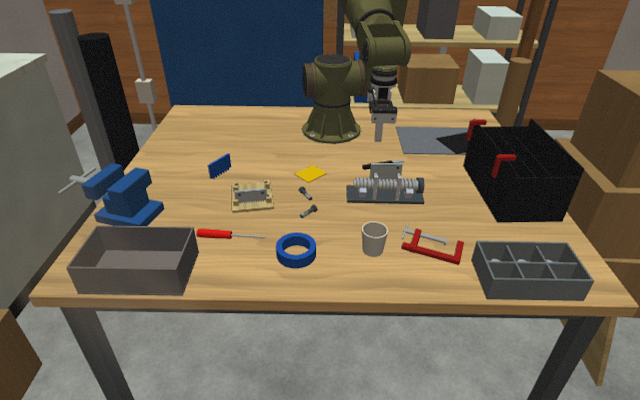

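The scene shows the leaf seated on the screw at (387,170), the fine leaf in the rack at (250,190), and the cup unmoved at (374,238). The arm is clear, so I'm handing in.

```bash
python3 -c "
from cell import manip
print(manip.sign_off())"
```

```text
the job is handed in; nothing more can be done
None
```

The coarse leaf is seated in the thread, released and upright, and I handed the job in with about 16 s on the clock.

- **Seating:** I gripped the leaf by the middle and lined it up with the groove position seen in the cameras. The teeth dropped straight in, with about 6 N felt at seated height. A wiggle of about 1 mm each way met side forces of 2–5 N, so the teeth were trapped.
- **Press checks:** With the fingers closed I pressed the top edge about 35 mm either side of the middle, hex-head end first. Each end took 4–6 N and did not sink.
- **Last check:** The top edge read 122.1–122.5 mm along its whole length, against 123 mm nominal when seated. The leaf was parallel to the screw to within about half a degree, and about 1–3 mm off the fixture's middle along the screw. The arm was clear.
- **Disagreement:** The cameras differed by 1–3 mm on where the fixture's middle lies, which is well inside the 25 mm allowed.
- **Untouched items:** The fine leaf and the cup looked unmoved in the final picture, but I did not measure them.

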